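# Brush the apples, crate them and scan the crate

## Task

Lay every loose apple on the polisher's brush rollers while its lever is parked at the white dot, then guide the lever along its zigzag gate to the yellow-dot slot (never into the red-dot slot, it bruises the fruit), leave it there for three seconds with the apples on the rollers, and bring it back to the white dot. Move all the apples into the wooden crate, then take the hand scanner off its rest, aim its red window at the middle of the crate's label from about 10 cm, hold it steady for two seconds, and lay it back on its rest as it was. Do not disturb the preserve jar, the paint tin or the mug.

Things in the scene. Friction and masses are not known exactly. Their poses are not given: they have to be found in the camera images.
- polisher: apple brush polisher, green steel, fixed, 340 mm (x) by 240 mm (y). Origin on the bench under the middle of its roller bed, x away from the robot. Side plates at y = +-115 mm rise to 85 mm, the front plate at x = -97 mm to 77 mm. Behind the bed, x = 90 to 240 mm, stands the control box, top 150 mm high. Motor at x = 165 mm sticks out to y = -165 mm, up to 80 mm high
- bed_mid (a point): middle of the roller bed, 99 mm above the bench, x and y as the polisher's: three blue-and-white brush rollers along y, 44 mm thick, 220 mm long, axes at x = -60, 0, 60 mm and 44 mm below this point. Apples lie in the two valleys (x = -30 and 30 mm), their centres then about level with this point. The rollers do not turn in this simulation
- gate_mid (a point): middle of the aluminium gate plate's top (72 by 116 mm, 5 mm thick), x and y as the polisher's, where it has x = 165, y = -55, z = 150 mm. Its zigzag slot, 14 mm wide for the 8 mm stem, has four coloured dots along y: white, green, yellow, red. The lever pivots 130 mm straight below this point
- lever_run (a joint): lever's swing along the gate, rad, 0 at the white end, growing to the polisher's +y. Slot as (lever_run, lever_cross), straight runs between: white (0,0) - corner (0.2,0) - green (0.2,0.26) - corner (0.4,0.26) - yellow (0.4,0) - corner (0.6,0) - red (0.6,0.26); the plate stops the lever elsewhere (play 0.02). Friction holds it where left; 2 N at the knob moves it
- lever_cross (a joint): lever's swing across the gate, rad, 0 on the robot's side (white and yellow slots), 0.26 on the far side (green and red), growing to the polisher's +x
- knob (a point): centre of the lever's round black knob, 34 mm in diameter, about 213 mm above the bench on an 8 mm stem. With A = lever_run - 0.30 and B = lever_cross - 0.13 it lies 200 mm from the pivot in the direction (sin B, cos B sin A, cos B cos A) of the polisher's axes
- apple1_mid (a point): red apple, 62 mm in diameter, 60 mm high, flat underneath, 150 g; this point is its centre, 30 mm above its underside, z along its stalk. At the start it stands loose on the paper beside the polisher (or is absent)
- apple2_mid (a point): red apple, 62 mm in diameter, 60 mm high, flat underneath, 150 g; this point is its centre, 30 mm above its underside, z along its stalk. At the start it stands loose on the paper beside the polisher (or is absent)
- apple3_mid (a point): red apple, 62 mm in diameter, 60 mm high, flat underneath, 150 g; this point is its centre, 30 mm above its underside, z along its stalk. At the start it stands loose on the paper beside the polisher (or is absent)
- apple4_mid (a point): red apple, 62 mm in diameter, 60 mm high, flat underneath, 150 g; this point is its centre, 30 mm above its underside, z along its stalk. At the start it stands loose on the paper beside the polisher (or is absent)
- crate: wooden fruit crate, fixed, 280 mm (x) by 200 mm (y), walls 6 mm thick and 85 mm high, floor 6 mm thick; origin under its middle, x towards its end board. The end board, its top 93 mm high, covers the crate from x = 101 to 156 mm over its full width
- crate_label (a point): middle of the white bar-code label (46 by 100 mm) lying flat on top of the crate's end board, facing up, at x = 128, y = 0, z = 94 mm of the crate
- scanner_grip (a point): hand scanner, 180 g: grey handle 120 mm long, 36 mm wide, 40 mm high, with a yellow head bent 45 degrees down at its front. This point, best for gripping, is 20 mm above the handle's flat underside, 55 mm from its front end, half-way across; x along the handle to the head, z up
- rest_mid (a point): where scanner_grip belongs when the scanner lies on its rest: on the control box's flat top (20 mm below this point), handle along this point's x, head overhanging the far edge. Four 9 mm high black lugs stand 5 mm clear of the handle's sides, 63 to 45 mm behind and 33 to 45 mm ahead of this point, leaving the middle free for fingers
- scanner_nose (a point): middle of the red window on the scanner's head (58 mm wide), 95.5 mm ahead of and 28.5 mm below scanner_grip; its x axis is the beam, 45 degrees down when the handle is level. It reads a label 50 to 160 mm away along the beam, less than 20 mm off it, when held still
- preserve_mid (a point): amber preserve jar, 80 mm across, 115 mm high, point 50 mm above its underside; not to be disturbed
- paint_tin_mid (a point): blue paint tin, 84 mm across, 100 mm high, point 50 mm above its underside; not to be disturbed
- mug_mid (a point): blue mug, 82 mm across, 92 mm high, point 50 mm above its underside; not to be disturbed
Not all that is in view belongs to the job. What is shaped like the part that bears apple4_mid but black or turquoise is not meant.

How it is judged:
By the outcome, as a careful person would: the job done as asked, in the order asked, and still so for the second after the job is handed in, with the robot touching nothing.
Of apple1, apple2, apple3, apple4 only 2 to 3 are there at a start; the rules pass over those that are not, and their reading is None.
At some moment in a run one of apple1, apple2, apple3, apple4 may be knocked a few centimetres aside while the robot is not near it.
It also fails if it takes over 210 s, if anything falls off the work surface, if the arm or the gripper's body presses on something with over 40 N, if the wrist force passes 120 N, or if a joint passes its speed limit or range.

## Robot

A 7-joint arm with a two-finger parallel gripper is mounted at the origin on the work surface. World frame = base frame: x ahead of the robot, y to its left, z up, the work surface at z = 0. Lengths are in m, angles in degrees, forces in N, time in s.
With the tool pointing down it reaches from about 0.4 to 0.9 m from the base axis. Payload 5.6 kg.
Tool frame: the origin (TCP) lies at the very end of the fingers, on their centre line; the grasp point (between the pads) lies behind it (manip.pinch_z is the z of the grasp point in the tool frame, in m); z points along the fingers, x is the direction in which the jaws open and shut, and the axes are right-handed (so a half turn about z gives the same grasp; the last joint's range is limited). The gripper opens to 92 mm and grips with 3 to 60 N. Pads are 20 mm wide; open, the fingers measure 128 mm over their backs; the gripper's body (75 mm by 189 mm) begins 69 mm behind the grasp point.
Start: joints at [68.698, 26.786, -0.665, 91.828, 0.344, 61.387, -3.226], TCP at [0.21, -0.615, 0.215] pointing down, gripper open.
Joint ranges: [-144.91, 144.91], [-17.63, 115.5], [-89.93, 88.59], [15.96, 139.68], [-74.01, 254.01], [8.47, 105.57], [-167.45, 167.45]. Speed limits (degrees/s): [147.25, 147.25, 180, 180, 180, 180, 180].

## Interface

Orientations are given as a 3x3 rotation matrix whose columns are the frame's x, y, z axes.
In Python, from station import status, vision, finish_job, manip gives the robot as it stands.
- The arm moves only by the shell command python3 -m jog 'ROWS' [OPENING]. ROWS is JSON, one flat list of numbers, 4 for each row, row after row: the shift along the world's x, y, z in mm, then the turn about the world's z in rad. A call has exactly 5 rows; each row is the pose to reach, as a shift and turn from the pose commanded when the call began; what a row does not reach only later rows make up. A row lasts 1/8 s, in which the tool goes at most 62.5 mm and 10.7 degrees, less where a joint would pass 70% of its speed; a pose out of reach is approached as far as the arm can. A call with a gripper value outside its range is refused whole. OPENING is the opening in per cent of the stroke, from 0 (shut) to 100 (fully open), set as the call begins (- or left out, the last holds). The fingers move at their own pace and stop on an object; the grip force is fixed at half the most. Time passes only in rows, so rows that repeat a pose let the fingers close, or fill a call up. It gives the time, the measured TCP pose, the force and the opening at its end, in the units of the state.
- status.observe(): the state, without advancing time (a new reading comes with each control period).
- vision.read_camera(name): name is "scene" or "top" or "wrist"; returns a dict with "color" (480x640x3 uint8, red, green, blue), "fx", "fy", "cx", "cy" (pixels), "rvec" (rotation vector, rad) and "tvec" (3), from world to camera coordinates, as OpenCV has them. Camera axes: x right, y down, z forward; pixel columns grow to the right and rows downward; lengths in m; the calibration is good to about 2 mm. A picture is of the moment at which its call begins. There is no depth.
- finish_job(): hands the job in, once; it reports no verdict.
Trained networks look in a picture, given as the dict that the camera call returned (one of the last four; its "shot" number tells which), for a name from the list of things; names that differ only in an ending like _2 or _b are one class to them, and where a whole thing is asked for, a point or a joint stands for the part that bears it (a point fixed in the world has none). Each returns a list of dicts, best first, with "p" (0 to 1); they miss things now and then, are a little off and sometimes report something else, mostly with a low value. They report only what shows in the picture. A call takes as long as a camera call. They do not tell look-alikes from the thing itself.
- vision.find_in(picture, target): "rect" ([left, top, right, bottom] in pixels, round what is visible of it).
- vision.regions_of(picture, target): "pixels" (480x640 bool, what is visible of it) and "rect" ([left, top, right, bottom] in pixels, round what is visible of it).
- vision.landmark_of(picture, target): "location" ([column, row] in pixels: a listed point, or the origin of a listed thing).
The state is a dict: "clock": time; "joint_pos": joint angles; "dq": joint speeds; "joint_torque": joint torques, N m; "eef_pos": TCP position; "tool_rot": TCP orientation; "wrist_force": force on the tool from outside, world axes, zero at the start; "torque": the same for the moment, N m; "opening": opening from 0.0 (shut) to 1.0 (fully open).
Only numpy, scipy, OpenCV 4.12 (cv2) and the standard library are available. Lean on these libraries where they do the work, as an engineer would, in place of code of your own. Each camera call takes 0.05 s, during which the arm holds its last target. There are 200 camera calls.

## Working session

There is one attempt and no reset: what is moved stays moved. The work goes in short steps, Python scripts to look and compute and a shell command to move; the robot and the scene stay as the last step left them, time stands still between calls to the robot, and variables do not carry over. Pictures are saved under pics/ and viewed, about 12 in all and at most 16, crops included, and the job is handed in when it is done.

```bash
ls; mkdir -p pics; cat > h.py <<'E'
import numpy as np, cv2
from station import status, vision, finish_job, manip
def cam(n): return vision.read_camera(n)
def save(p,name,crop=None,scale=1):
    im=p["color"]
    if crop: im=im[crop[1]:crop[3],crop[0]:crop[2]]
    if scale!=1: im=cv2.resize(im,None,fx=scale,fy=scale,interpolation=cv2.INTER_CUBIC)
    cv2.imwrite("pics/"+name,cv2.cvtColor(im,cv2.COLOR_RGB2BGR))
def ray(p,uv):
    R,_=cv2.Rodrigues(np.array(p["rvec"],float)); t=np.array(p["tvec"],float)
    d=np.array([(uv[0]-p["cx"])/p["fx"],(uv[1]-p["cy"])/p["fy"],1.0])
    o=-R.T@t; d=R.T@d; return o,d/np.linalg.norm(d)
def atz(p,uv,z):
    o,d=ray(p,uv); return o+d*(z-o[2])/d[2]
def tri(obs):
    A=np.zeros((3,3));b=np.zeros(3)
    for p,uv in obs:
        o,d=ray(p,uv);M=np.eye(3)-np.outer(d,d);A+=M;b+=M@o
    x=np.linalg.solve(A,b)
    return x,[np.linalg.norm((np.eye(3)-np.outer(ray(p,uv)[1],ray(p,uv)[1]))@(x-ray(p,uv)[0])) for p,uv in obs]
def proj(p,X):
    q,_=cv2.projectPoints(np.array([X],float),np.array(p["rvec"],float),np.array(p["tvec"],float),np.array([[p["fx"],0,p["cx"]],[0,p["fy"],p["cy"]],[0,0,1.]]),None)
    return q.ravel()
E
python3 - <<'E'
from h import *
np.set_printoptions(precision=4,suppress=True)
s=status.observe();print(s["clock"],s["eef_pos"],s["tool_rot"],s["opening"],manip.pinch_z)
t=cam("top");c=cam("scene")
save(t,"top.png");save(c,"scene.png")
for n in "polisher bed_mid gate_mid knob apple1_mid apple2_mid crate crate_label scanner_grip rest_mid scanner_nose preserve_mid paint_tin_mid mug_mid".split():
    for nm,p in(("top",t),("scene",c)):
        print(n,nm,[(np.round(d["location"],1).tolist(),round(d["p"],2)) for d in vision.landmark_of(p,n)][:6])
E
```

```text
pics
0.0 [ 0.2096 -0.6147  0.2137] [[ 0.3228 -0.9465 -0.0007]
 [-0.9465 -0.3228  0.0016]
 [-0.0017  0.0001 -1.    ]] 1.0022376269728182 -0.0187
polisher top [([333.1, 291.9], 0.85), ([227.4, 196.2], 0.65)]
polisher scene [([343.3, 262.0], 0.59)]
bed_mid top []
bed_mid scene [([341.1, 232.0], 0.86), ([325.5, 370.9], 0.2)]
gate_mid top [([354.3, 221.9], 0.95)]
gate_mid scene [([274.8, 230.2], 0.71)]
knob top [([383.4, 232.2], 0.72)]
knob scene [([277.7, 199.7], 0.62), ([241.3, 279.6], 0.18)]
apple1_mid top [([458.7, 311.8], 0.57)]
apple1_mid scene [([293.6, 184.1], 0.8)]
apple2_mid top []
apple2_mid scene [([439.0, 341.9], 0.46)]
crate top [([204.0, 301.9], 0.91)]
crate scene [([442.0, 340.9], 0.9)]
crate_label top [([193.9, 247.1], 0.74)]
crate_label scene [([409.3, 350.2], 0.72), ([261.8, 282.8], 0.44)]
scanner_grip top [([311.2, 217.0], 0.87)]
scanner_grip scene [([293.5, 257.6], 0.58)]
rest_mid top [([313.1, 216.5], 0.82), ([335.0, 289.5], 0.49), ([379.7, 232.4], 0.39)]
rest_mid scene [([297.1, 256.9], 0.71)]
scanner_nose top [([316.2, 184.8], 0.98)]
scanner_nose scene [([262.2, 283.0], 0.81)]
preserve_mid top [([352.7, 188.3], 0.81)]
preserve_mid scene [([236.7, 278.9], 0.97)]
paint_tin_mid top [([423.6, 204.3], 0.63)]
paint_tin_mid scene [([222.4, 231.0], 0.71), ([340.0, 235.8], 0.71), ([409.9, 352.6], 0.64), ([275.8, 199.6], 0.43)]
mug_mid top [([227.9, 199.1], 0.87), ([202.8, 302.7], 0.21)]
mug_mid scene [([325.6, 372.5], 0.72)]
```

View pics/top.png

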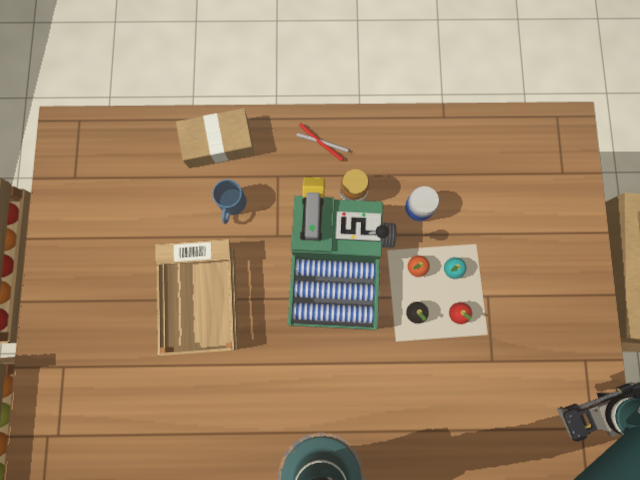

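View pics/scene.png

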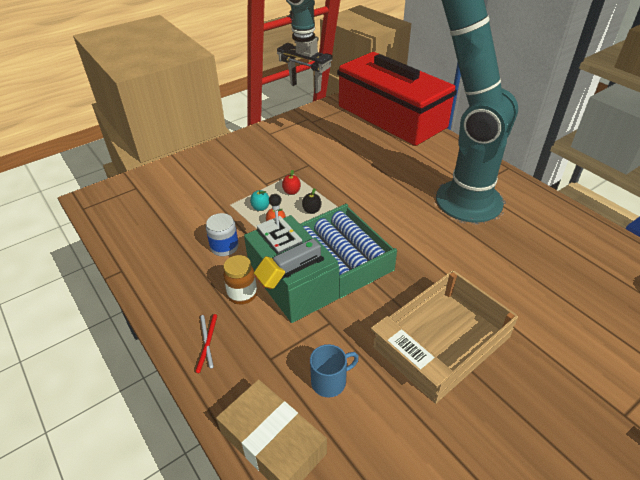

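The top view shows a red apple at (461,313), an orange-red one at (418,266), a turquoise look-alike at (455,268) and a black one at (417,313). The lever is near (383,232), the scanner at (312,215), the crate at (200,300), and the jar, tin and mug stand behind. I'll crop in on the apples and gate, and compute poses.

```bash
python3 - <<'E'
from h import *
np.set_printoptions(precision=4,suppress=True)
t=cam("top");c=cam("scene")
save(t,"crop.png",(280,170,500,345),3.6)
g=lambda p,uv,z:atz(p,uv,z)
R,_=cv2.Rodrigues(np.array(t["rvec"]));print("cam",-R.T@t["tvec"])
for n,a,b in (("gate",(354.3,221.9),(274.8,230.2)),("knob",(383.4,232.2),(277.7,199.7)),("grip",(311.2,217),(293.5,257.6)),("nose",(316.2,184.8),(262.2,283)),("rest",(313.1,216.5),(297.1,256.9)),("jar",(352.7,188.3),(236.7,278.9)),("label",(193.9,247.1),(409.3,350.2)),("crate",(204,301.9),(442,340.9)),("poli",(333.1,291.9),(343.3,262))):
    print(n,*tri([(t,a),(c,b)]))
print("label z.094",g(t,(193.9,247.1),.094),"mug",g(t,(227.9,199.1),.05),"tin",g(t,(423.6,204.3),.05))
for col in [((418,266)),(461,313),(455,268),(417,313)]: print("apple",g(t,col,.03))
for p in(t,c):
  for n in("apple1_mid","crate_label"):
    for d in vision.regions_of(p,n):
      m=d["pixels"];ys,xs=np.nonzero(m);print(n,p is t,round(d["p"],2),xs.mean(),ys.mean(),np.round(d["rect"]),p["color"][m].mean(0))
# crate corners / polisher corners candidates by eye on top
for nm,uv,z in (("cr_tl",(156,243),.093),("cr_tr",(229,241),.093),("cr_bl",(158,356),.085),("cr_br",(236,351),.085),
  ("po_fl",(290,327),.077),("po_fr",(379,330),.077),("po_bl",(294,198),.15),("po_br",(383,202),.15)):
  print(nm,g(t,uv,z))
E
```

```text
cam [ 0.3752 -0.0148  1.4795]
gate [ 0.6677 -0.099   0.166 ] [np.float64(0.005290958557531653), np.float64(0.005290958557531641)]
knob [ 0.6243 -0.1631  0.2072] [np.float64(0.0037741114371025518), np.float64(0.003774111437102556)]
grip [0.6833 0.0122 0.1641] [np.float64(0.006548445709389397), np.float64(0.006548445709389564)]
nose [0.7775 0.0023 0.1265] [np.float64(0.0014797905166181115), np.float64(0.0014797905166182217)]
rest [0.6795 0.0113 0.1648] [np.float64(0.0002292269382127584), np.float64(0.00022922693821287205)]
jar [ 0.7919 -0.1043  0.0554] [np.float64(0.007195646456617702), np.float64(0.007195646456617547)]
label [0.6112 0.3404 0.0923] [np.float64(0.004536740233089668), np.float64(0.0045367402330896)]
crate [ 0.4709  0.329  -0.0052] [np.float64(0.0021064938446011486), np.float64(0.0021064938446012133)]
poli [ 0.4948 -0.0391 -0.0099] [np.float64(0.0028896028189993026), np.float64(0.0028896028189994106)]
label z.094 [0.614  0.3366 0.094 ] mug [0.7592 0.256  0.05  ] tin [ 0.7383 -0.3014  0.05  ]
apple [ 0.5639 -0.2814  0.03  ]
apple [ 0.4309 -0.3954  0.03  ]
apple [ 0.5571 -0
[... 237 characters left out ...]
69.2954 142.6469 105.5016]
apple1_mid True 0.39 380.86624203821657 231.10828025477707 [368. 227. 390. 239.] [65.2803 62.9554 59.5414]
crate_label True 0.9 196.48622292776957 296.810636126545 [159. 238. 238. 356.] [169.2805 142.6086 105.4555]
apple1_mid False 0.78 290.67605633802816 183.42816901408452 [281. 166. 299. 199.] [156.5859  59.3718  43.7239]
crate_label False 0.68 443.4483622529461 333.8895796603879 [373. 271. 516. 400.] [159.0124 132.2468  91.5309]
cr_tl [0.6266 0.44   0.093 ]
cr_tr [0.6299 0.2421 0.093 ]
cr_bl [0.3264 0.4227 0.085 ]
cr_br [0.3368 0.2184 0.085 ]
po_fl [0.3975 0.0769 0.077 ]
po_fr [ 0.3867 -0.1608  0.077 ]
po_bl [0.7336 0.062  0.15  ]
po_br [ 0.7202 -0.1739  0.15  ]
```

View pics/crop.png

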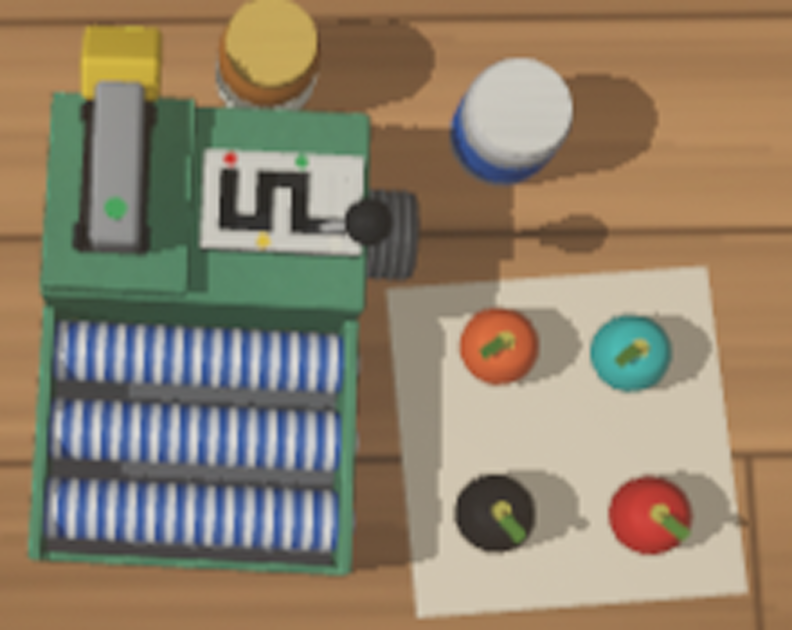

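The crop confirms two reddish apples, at top-view pixels (461,313) and (418,266). The black one at (417,313) and the turquoise one at (455,268) are the look-alikes. The lever sits at the white end, the scanner is on its rest and the crate is empty. Next I'll move over the paper and measure with the wrist camera.

```bash
python3 -m jog '[55,55,10,0.15,110,110,20,0.3,165,165,40,0.457,215,215,50,0.457,260,260,60,0.457]' 100
python3 -m jog '[10,10,0,0,10,10,0,0,10,10,0,0,10,10,0,0,10,10,0,0]'
python3 - <<'E'
from h import *
np.set_printoptions(precision=4,suppress=True)
s=status.observe();print(s["clock"],s["eef_pos"],s["tool_rot"][:2])
w=cam("wrist");t=cam("top");save(w,"w1.png")
R,_=cv2.Rodrigues(np.array(w["rvec"]));print("cam",-R.T@w["tvec"],R[2])
for nm,p in (("w",w),("top",t)):
  for d in vision.landmark_of(p,"apple1_mid"):print(nm,d["p"],d["location"],atz(p,d["location"],.03))
E
```

```text
clock: 2.42
eef_pos: [0.429, -0.3959, 0.2655]
tool_rot: [[0.707, -0.707, 0.001], [-0.707, -0.707, -0.001], [0.001, 0.0, -1.0]]
wrist_force: [1.1, 0.2, 0.4]
opening: 0.999
clock: 3.05
eef_pos: [0.4369, -0.3882, 0.2646]
tool_rot: [[0.706, -0.708, -0.0], [-0.708, -0.706, -0.0], [-0.0, 0.0, -1.0]]
wrist_force: [-0.3, -0.6, 0.8]
opening: 1.003
3.05 [ 0.4369 -0.3882  0.2646] [[ 0.7059 -0.7083 -0.0004]
 [-0.7083 -0.7059 -0.    ]]
cam [ 0.4918 -0.3339  0.4341] [-0.1963 -0.1952 -0.9609]
w 0.84 [315.2, 203.6] [ 0.4338 -0.3901  0.03  ]
top 0.53 [461.6, 311.3] [ 0.4356 -0.3973  0.03  ]
```

View pics/w1.png

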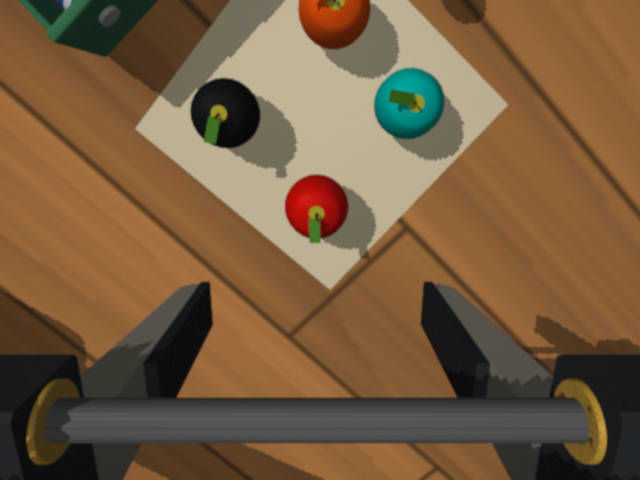

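The wrist view shows the red apple at (316,207), almost directly below the TCP. The orange-red one is at (335,10), black at (225,112) and turquoise at (410,103). Since at least two apples must be present, the red and the orange-red are both meant. I'll grasp the red one now.

```bash
python3 -m jog '[-3,-2,-60,0,-3,-2,-120,0,-3,-2,-180,0,-3,-2,-220,0,-3,-2,-253,0]' 100
python3 -m jog '[0,0,0,0,0,0,0,0,0,0,0,0,0,0,0,0,0,0,0,0]' 0
python3 -m jog '[0,0,0,0,0,0,20,0,0,0,80,0,0,0,140,0,0,0,200,0]'
python3 - <<'E'
from h import *
np.set_printoptions(precision=4,suppress=True)
w=cam("wrist");t=cam("top");save(w,"w2.png")
for nm,p in (("w",w),("top",t)):
  for d in vision.landmark_of(p,"apple1_mid"):print(nm,d["p"],d["location"],atz(p,d["location"],.03))
# polisher landmarks
for n,z in (("gate_mid",.15),("rest_mid",.17),("bed_mid",.099)):
  for d in vision.landmark_of(t,n)[:2]:print(n,d["p"],d["location"],atz(t,d["location"],z))
cr=lambda u,v:(280+(u+.5)/3.6-.5,170+(v+.5)/3.6-.5)
for n,uv,z in (("red",(231,158),.15),("green",(302,161),.15),("yellow",(263,241),.15),("gTL",(207,149),.15),("gTR",(364,155),.15),("gBL",(202,248),.15),("gBR",(360,256),.15),("FL",(31,559),.08),("FR",(350,573),.08),("boxFL",(43,292),.15),("boxFR",(363,310),.15),("boxBL",(52,94),.15),("boxBR",(369,116),.15)):print(n,atz(t,cr(*uv),z))
E
```

```text
clock: 3.88
eef_pos: [0.4344, -0.3888, 0.0099]
tool_rot: [[0.707, -0.707, -0.001], [-0.707, -0.707, 0.001], [-0.001, 0.0, -1.0]]
wrist_force: [0.5, -0.2, -0.2]
opening: 1.0
clock: 4.5
eef_pos: [0.4356, -0.3899, 0.0135]
tool_rot: [[0.707, -0.707, 0.002], [-0.707, -0.707, -0.002], [0.002, -0.0, -1.0]]
wrist_force: [-1.4, 1.5, 7.1]
opening: 0.657
clock: 5.12
eef_pos: [0.4345, -0.3889, 0.2149]
tool_rot: [[0.707, -0.707, 0.001], [-0.707, -0.707, -0.001], [0.001, -0.0, -1.0]]
wrist_force: [0.5, -0.9, -2.5]
opening: 0.658
top 0.73 [312.6, 216.3] [0.7111 0.0156 0.03  ]
top 0.58 [381.1, 231.8] [ 0.6636 -0.18    0.03  ]
top 0.51 [481.7, 307.3] [ 0.446  -0.4541  0.03  ]
gate_mid 0.93 [356.4, 222.9] [ 0.6643 -0.102   0.15  ]
rest_mid 0.64 [311.7, 216.5] [0.6781 0.015  0.17  ]
rest_mid 0.59 [355.0, 221.2] [ 0.6645 -0.0972  0.17  ]
bed_mid 0.82 [332.8, 290.2] [ 0.4925 -0.0384  0.099 ]
red [ 0.6899 -0.0693  0.15  ]
green [ 0.6871 -0.1214  0.15  ]
yellow [ 0.6277 -0.0915  0.15  ]
gTL [ 0.6969 -0.0519  0.15  ]
gTR [ 0.6912 -0.167   0.15  ]
gBL [ 0.623  -0.0471  0.15  ]
gBR [ 0.6159 -0.1618  0.15  ]
FL [0.403  0.0814 0.08  ]
FR [ 0.3899 -0.1549  0.08  ]
boxFL [0.5919 0.0683 0.15  ]
boxFR [ 0.5762 -0.1628  0.15  ]
boxBL [0.7397 0.0618 0.15  ]
boxBR [ 0.7206 -0.1716  0.15  ]
```

```bash
python3 -m jog '[6,60,0,-0.17,12,120,0,-0.34,18,180,0,-0.51,23,240,0,-0.68,28,295,0,-0.845]'
python3 -m jog '[0,14,-30,0,0,14,-70,0,0,14,-90,0,0,14,-90,0,0,14,-90,0]'
```

```text
clock: 6.1
eef_pos: [0.4616, -0.0961, 0.2103]
tool_rot: [[-0.051, -0.999, -0.003], [-0.999, 0.051, 0.001], [-0.001, 0.003, -1.0]]
wrist_force: [1.0, 0.5, -1.1]
opening: 0.656
clock: 6.72
eef_pos: [0.4628, -0.0844, 0.1219]
tool_rot: [[-0.047, -0.999, -0.0], [-0.999, 0.047, 0.0], [-0.0, 0.0, -1.0]]
wrist_force: [0.1, -0.1, -0.7]
opening: 0.655
```

```bash
python3 -m jog '[0,3,-15,0,0,3,-28,0,0,3,-36,0,0,3,-39,0,0,3,-39,0]'
python3 -m jog '[0,0,0,0,0,0,0,0,0,0,0,0,0,0,0,0,0,0,0,0]' 82
python3 -m jog '[0,0,20,0,0,0,60,0,0,0,120,0,0,0,160,0,0,0,160,0]'
python3 - <<'E'
from h import *
np.set_printoptions(precision=4,suppress=True)
w=cam("wrist");t=cam("top");save(w,"w3.png")
from h import *
hsv=cv2.cvtColor(t["color"],cv2.COLOR_RGB2HSV)
m=((hsv[...,0]<12)&(hsv[...,1]>170)&(hsv[...,2]>110)).astype(np.uint8)
n,_,st,ce=cv2.connectedComponentsWithStats(m)
for s,c in zip(st[1:],ce[1:]):
  if s[4]>60 and 120<c[0]<520 and 150<c[1]<400: print(s[4],c,atz(t,c,.03),atz(t,c,.099))
E
```

```text
clock: 7.35
eef_pos: [0.4665, -0.0812, 0.0843]
tool_rot: [[-0.046, -0.999, 0.007], [-0.999, 0.046, -0.0], [-0.0, -0.007, -1.0]]
wrist_force: [3.3, 0.5, 8.2]
opening: 0.654
clock: 7.98
eef_pos: [0.4626, -0.0814, 0.0827]
tool_rot: [[-0.047, -0.999, -0.0], [-0.999, 0.047, 0.0], [0.0, 0.0, -1.0]]
wrist_force: [0.2, 0.3, -0.5]
opening: 0.819
clock: 8.6
eef_pos: [0.4647, -0.0817, 0.2459]
tool_rot: [[-0.047, -0.999, 0.007], [-0.999, 0.047, -0.002], [0.001, -0.007, -1.0]]
wrist_force: [0.2, -1.0, -0.3]
opening: 0.82
257 [417.8093 265.4202] [ 0.5656 -0.2809  0.03  ] [ 0.5565 -0.2682  0.099 ]
```

View pics/w3.png

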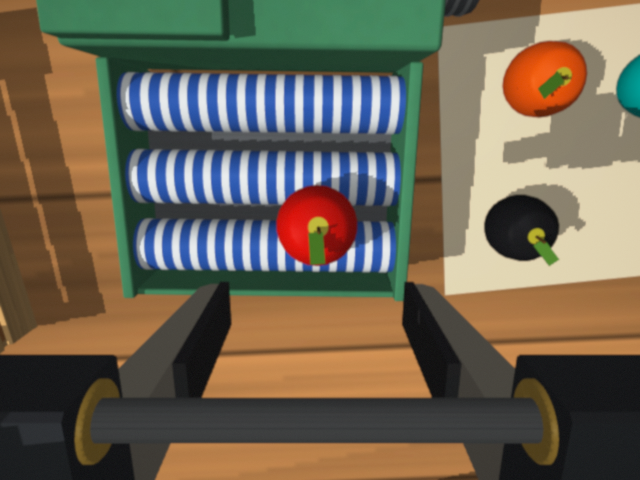

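The red apple sits in the front valley at (317,225). Next is the orange-red one, which I'll measure from above first.

```bash
python3 -m jog '[20,-40,0,0.17,40,-80,0,0.34,60,-120,0,0.51,80,-160,0,0.68,102,-199,0,0.845]' 100
python3 - <<'E'
from h import *
np.set_printoptions(precision=4,suppress=True)
s=status.observe();print(s["eef_pos"])
w=cam("wrist")
hsv=cv2.cvtColor(w["color"],cv2.COLOR_RGB2HSV)
m=((hsv[...,0]<12)&(hsv[...,1]>190)&(hsv[...,2]>120)).astype(np.uint8)
n,_,st,ce=cv2.connectedComponentsWithStats(m)
for a,c in zip(st[1:],ce[1:]):
  if a[4]>600: b=(a[0]+a[2]/2,a[1]+a[3]/2);print(a,c,atz(w,c,.03),atz(w,b,.03))
for d in vision.landmark_of(w,"apple1_mid"):print(d["p"],d["location"],atz(w,d["location"],.03))
E
```

```text
clock: 9.32
eef_pos: [0.5642, -0.2813, 0.2403]
tool_rot: [[0.72, -0.694, -0.004], [-0.694, -0.72, 0.002], [-0.004, 0.001, -1.0]]
wrist_force: [0.2, 0.0, 0.1]
opening: 1.002
[ 0.5642 -0.2813  0.2403]
[   0   80   33   72 1587] [ 15.4505 114.9767] [ 0.4316 -0.0443  0.03  ] [ 0.4316 -0.0455  0.03  ]
[ 288  172   59   64 2432] [319.2734 201.9992] [ 0.5676 -0.2809  0.03  ] [ 0.5651 -0.2811  0.03  ]
0.86 [18.3, 122.8] [ 0.428  -0.0498  0.03  ]
```

```bash
python3 -m jog '[2,0,-60,0,2,0,-120,0,2,0,-170,0,2,0,-210,0,2,0,-229,0]'
python3 -m jog '[0,0,0,0,0,0,0,0,0,0,0,0,0,0,0,0,0,0,0,0]' 0
python3 -m jog '[0,0,0,0,0,0,20,0,0,0,80,0,0,0,140,0,0,0,200,0]'
```

```text
clock: 10.05
eef_pos: [0.5641, -0.2783, 0.01]
tool_rot: [[0.716, -0.698, -0.006], [-0.698, -0.716, 0.003], [-0.006, 0.002, -1.0]]
wrist_force: [-0.0, 0.3, 0.3]
opening: 0.998
clock: 10.68
eef_pos: [0.5676, -0.2806, 0.0155]
tool_rot: [[0.716, -0.698, 0.002], [-0.698, -0.716, -0.001], [0.002, -0.001, -1.0]]
wrist_force: [-0.9, 0.7, 6.2]
opening: 0.66
clock: 11.3
eef_pos: [0.5664, -0.2803, 0.217]
tool_rot: [[0.716, -0.698, 0.001], [-0.698, -0.716, -0.001], [0.001, -0.0, -1.0]]
wrist_force: [0.1, -0.7, -0.9]
opening: 0.658
```

```bash
python3 -m jog '[-15,50,20,-0.175,-25,105,20,-0.35,-36,160,20,-0.525,-36,215,20,-0.7,-36,270,20,-0.857]'
python3 -m jog '[0,6,-40,0,0,6,-80,0,0,6,-110,0,0,6,-110,0,0,6,-110,0]'
```

```text
clock: 11.92
eef_pos: [0.5304, -0.0087, 0.2353]
tool_rot: [[-0.064, -0.998, 0.002], [-0.998, 0.064, -0.0], [0.0, -0.002, -1.0]]
wrist_force: [0.4, -0.1, -2.1]
opening: 0.658
clock: 12.55
eef_pos: [0.5317, -0.0043, 0.1255]
tool_rot: [[-0.059, -0.998, 0.002], [-0.998, 0.059, 0.0], [-0.0, -0.002, -1.0]]
wrist_force: [-0.2, -0.0, -1.4]
opening: 0.659
```

```bash
python3 -m jog '[-1,0,-15,0,-1,0,-30,0,-1,0,-38,0,-1,0,-41,0,-1,0,-41,0]'
python3 -m jog '[0,0,0,0,0,0,0,0,0,0,0,0,0,0,0,0,0,0,0,0]' 82
python3 -m jog '[0,0,20,0,0,0,60,0,0,0,120,0,-20,0,160,0,-30,0,180,0]'
python3 -m jog '[0,0,0,0,0,0,0,0,0,0,0,0,0,0,0,0,0,0,0,0]'
python3 - <<'E'
from h import *
np.set_printoptions(precision=4,suppress=True)
s=status.observe();print(s["eef_pos"])
w=cam("wrist");t=cam("top");c=cam("scene");save(w,"w4.png")
for n in("knob","gate_mid","scanner_grip","apple1_mid","rest_mid"):
  o=[]
  for nm,p in(("w",w),("t",t),("c",c)):
    for d in vision.landmark_of(p,n):
      if d["p"]>.4:print(n,nm,round(d["p"],2),d["location"],atz(p,d["location"],{"knob":.211,"gate_mid":.15,"apple1_mid":.099}.get(n,.17)))
E
```

```text
clock: 13.18
eef_pos: [0.5308, -0.0046, 0.0858]
tool_rot: [[-0.059, -0.998, 0.002], [-0.998, 0.059, -0.001], [0.001, -0.002, -1.0]]
wrist_force: [-8.2, -1.5, 26.4]
opening: 0.658
clock: 13.8
eef_pos: [0.5296, -0.0043, 0.0826]
tool_rot: [[-0.059, -0.998, -0.0], [-0.998, 0.059, 0.0], [-0.0, 0.0, -1.0]]
wrist_force: [0.6, 0.2, 0.1]
opening: 0.822
clock: 14.42
eef_pos: [0.4999, -0.0042, 0.2653]
tool_rot: [[-0.059, -0.998, 0.003], [-0.998, 0.059, -0.0], [0.0, -0.003, -1.0]]
wrist_force: [0.2, -0.3, -0.0]
opening: 0.819
clock: 15.05
eef_pos: [0.4996, -0.0043, 0.2622]
tool_rot: [[-0.059, -0.998, -0.001], [-0.998, 0.059, 0.0], [-0.0, 0.001, -1.0]]
wrist_force: [0.6, -0.3, 0.7]
opening: 0.818
[ 0.4996 -0.0043  0.2622]
knob t 0.73 [384.8, 229.4] [ 0.6336 -0.1689  0.211 ]
knob c 0.51 [277.4, 198.8] [ 0.6229 -0.1593  0.211 ]
gate_mid t 0.93 [358.3, 224.7] [ 0.6594 -0.1069  0.15  ]
gate_mid c 0.59 [278.6, 233.4] [ 0.6614 -0.1022  0.15  ]
scanner_grip t 0.67 [311.5, 216.2] [0.6789 0.0155 0.17  ]
scanner_grip c 0.87 [294.8, 260.5] [0.6938 0.0222 0.17  ]
apple1_mid w 0.55 [411.8, 255.4] [ 0.4626 -0.0821  0.099 ]
apple1_mid t 0.5 [350.6, 301.8] [ 0.4612 -0.0853  0.099 ]
rest_mid t 0.85 [311.1, 213.6] [0.6859 0.0165 0.17  ]
rest_mid c 0.66 [297.0, 258.0] [0.6847 0.0184 0.17  ]
rest_mid c 0.61 [240.6, 279.5] [ 0.8304 -0.0035  0.17  ]
```

View pics/w4.png

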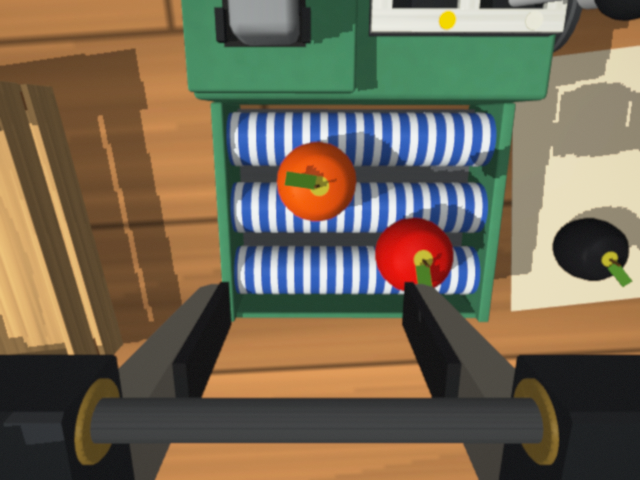

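Both apples lie on the rollers, orange-red at (316,180) and red at (413,255). Next is a close measurement of the gate, knob and scanner.

```bash
python3 -m jog '[0,-10,40,0,25,-40,65,0,50,-70,65,0,75,-100,65,0,95,-115,65,0]'
python3 -m jog '[0,0,0,0,0,0,0,0,0,0,0,0,0,0,0,0,0,0,0,0]' 52
python3 - <<'E'
from h import *
np.set_printoptions(precision=4,suppress=True)
s=status.observe();print(s["eef_pos"])
w=cam("wrist");save(w,"w5.png")
for n,z in(("knob",.211),("gate_mid",.15),("scanner_grip",.17),("rest_mid",.17)):
    for d in vision.landmark_of(w,n):
      if d["p"]>.3:print(n,round(d["p"],2),d["location"],atz(w,d["location"],z))
import pickle;pickle.dump(w,open("w5.pkl","wb"))
E
```

```text
clock: 16.58
eef_pos: [0.5953, -0.1216, 0.3275]
tool_rot: [[-0.061, -0.998, -0.0], [-0.998, 0.061, -0.001], [0.001, 0.0, -1.0]]
wrist_force: [0.1, 0.8, 0.4]
opening: 0.819
clock: 17.2
eef_pos: [0.5946, -0.1191, 0.3281]
tool_rot: [[-0.058, -0.998, 0.0], [-0.998, 0.058, -0.0], [0.0, -0.0, -1.0]]
wrist_force: [-0.0, 0.5, 0.2]
opening: 0.521
[ 0.5946 -0.1191  0.3281]
knob 0.58 [374.6, 173.5] [ 0.6332 -0.1616  0.211 ]
gate_mid 0.88 [293.7, 137.4] [ 0.6575 -0.1056  0.15  ]
scanner_grip 0.74 [131.5, 113.9] [0.6823 0.0121 0.17  ]
```

View pics/w5.png

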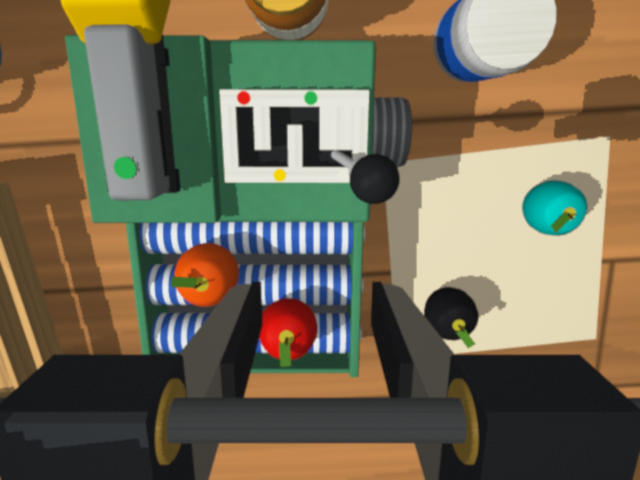

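```bash
python3 - <<'E'
from h import *
import pickle
np.set_printoptions(precision=4,suppress=True)
w=pickle.load(open("w5.pkl","rb"))
g=cv2.cvtColor(w["color"],cv2.COLOR_RGB2GRAY)
m=(g<40).astype(np.uint8);n,_,st,ce=cv2.connectedComponentsWithStats(m)
for a,c in zip(st[1:],ce[1:]):
  if 330<c[0]<420 and 140<c[1]<220 and a[4]>200:print("knob",a,atz(w,(a[0]+a[2]/2,a[1]+a[3]/2),.211))
for uv in((221,89),(369,89),(224,182),(370,182)):print("g",atz(w,uv,.15))
print("red",atz(w,(243,97),.15),"green",atz(w,(311,98),.15),"yel",atz(w,(280,175),.15))
for uv in((86,27),(138,24),(107,195),(157,199)):print("handle",atz(w,uv,.19))
print("knob eye",atz(w,(374.5,178.5),.211))
print(proj(w,[.595,-.119,.211]))
E
```

```text
knob [ 351  154   48   50 1618] [ 0.6295 -0.1618  0.211 ]
g [ 0.6972 -0.0521  0.15  ]
g [ 0.6905 -0.1665  0.15  ]
g [ 0.6252 -0.0458  0.15  ]
g [ 0.6182 -0.1656  0.15  ]
red [ 0.6903 -0.0685  0.15  ] green [ 0.6865 -0.1213  0.15  ] yel [ 0.6283 -0.0923  0.15  ]
handle [0.738  0.0239 0.19  ]
handle [ 0.7377 -0.0107  0.19  ]
handle [0.6261 0.0319 0.19  ]
handle [ 0.621  -0.0042  0.19  ]
knob eye [ 0.6298 -0.1615  0.211 ]
[314.8148 231.7481]
```

```bash
python3 -m jog '[17,-22,0,0,34,-43,-30,0,34,-43,-80,0,34,-43,-120,0,34,-43,-136,0]' 56
python3 -m jog '[0,0,0,0,0,0,0,0,0,0,0,0,0,0,0,0,0,0,0,0]'
python3 -m jog '[0,0,0,0,0,0,0,0,0,0,0,0,0,0,0,0,0,0,0,0]' 20
```

```text
clock: 18.08
eef_pos: [0.6274, -0.1622, 0.1891]
tool_rot: [[-0.059, -0.998, -0.004], [-0.998, 0.059, 0.001], [-0.001, 0.004, -1.0]]
wrist_force: [-0.0, 0.2, -0.4]
opening: 0.56
clock: 18.7
eef_pos: [0.6289, -0.1624, 0.1923]
tool_rot: [[-0.059, -0.998, 0.001], [-0.998, 0.059, -0.0], [0.0, -0.001, -1.0]]
wrist_force: [-0.7, -0.9, -0.4]
opening: 0.563
clock: 19.32
eef_pos: [0.6287, -0.1621, 0.1917]
tool_rot: [[-0.059, -0.998, -0.0], [-0.998, 0.059, 0.0], [-0.0, 0.0, -1.0]]
wrist_force: [-0.3, 1.5, 0.4]
opening: 0.351
```

```bash
python3 -m jog '[0.5,8,2.5,0,1,17,4.5,0,1.5,26,6,0,2,33,7,0,2.5,39,8,0]'
python3 -m jog '[0,0,0,0,0,0,0,0,0,0,0,0,0,0,0,0,0,0,0,0]'
```

```text
clock: 19.95
eef_pos: [0.6315, -0.1267, 0.2017]
tool_rot: [[-0.061, -0.998, 0.002], [-0.998, 0.061, -0.005], [0.005, -0.002, -1.0]]
wrist_force: [-1.9, -6.2, 5.5]
opening: 0.352
clock: 20.58
eef_pos: [0.6316, -0.1262, 0.2018]
tool_rot: [[-0.06, -0.998, 0.002], [-0.998, 0.06, -0.005], [0.004, -0.002, -1.0]]
wrist_force: [-2.2, -5.0, 5.5]
opening: 0.35
```

```bash
python3 -m jog '[10,0,0,0,20,-0.5,0.5,0,32,-1,1,0,43,-2,0.5,0,53,-3,0,0]'
python3 -m jog '[0,0,0,0,0,0,0,0,0,0,0,0,0,0,0,0,0,0,0,0]'
```

```text
clock: 21.2
eef_pos: [0.6847, -0.1267, 0.2012]
tool_rot: [[-0.059, -0.998, 0.001], [-0.998, 0.059, -0.001], [0.001, -0.001, -1.0]]
wrist_force: [-2.2, -3.0, 3.6]
opening: 0.357
clock: 21.82
eef_pos: [0.6851, -0.1266, 0.2011]
tool_rot: [[-0.059, -0.998, 0.002], [-0.998, 0.059, -0.001], [0.001, -0.002, -1.0]]
wrist_force: [-0.6, -2.3, 4.8]
opening: 0.351
```

```bash
python3 -m jog '[0.5,8,0.5,0,1,17,1,0,1.5,26,1,0,2,34,0.5,0,2.3,41,0,0]'
python3 -m jog '[0,0,0,0,0,0,0,0,0,0,0,0,0,0,0,0,0,0,0,0]'
```

```text
clock: 22.45
eef_pos: [0.6877, -0.0878, 0.2014]
tool_rot: [[-0.06, -0.998, 0.003], [-0.998, 0.06, -0.004], [0.004, -0.004, -1.0]]
wrist_force: [0.2, -5.8, 5.1]
opening: 0.355
clock: 23.08
eef_pos: [0.6876, -0.0865, 0.201]
tool_rot: [[-0.059, -0.998, 0.003], [-0.998, 0.059, -0.002], [0.002, -0.003, -1.0]]
wrist_force: [0.6, -3.8, 6.1]
opening: 0.35
```

```bash
python3 -m jog '[-10,0.5,0.5,0,-21,1,1,0,-32,1.5,1,0,-43,2,0.5,0,-54,2.5,0,0]'
python3 -m jog '[0,0,0,0,0,0,0,0,0,0,0,0,0,0,0,0,0,0,0,0]'
python3 - <<'E'
from h import *
t=cam("top");save(t,"yel.png",(285,180,425,340),3.5)
E
```

```text
clock: 23.7
eef_pos: [0.6338, -0.0819, 0.2009]
tool_rot: [[-0.058, -0.998, 0.004], [-0.998, 0.058, 0.001], [-0.001, -0.004, -1.0]]
wrist_force: [2.1, -1.6, 4.0]
opening: 0.354
clock: 24.32
eef_pos: [0.6331, -0.0819, 0.2007]
tool_rot: [[-0.058, -0.998, 0.001], [-0.998, 0.058, 0.001], [-0.001, -0.001, -1.0]]
wrist_force: [-1.0, -0.5, 8.4]
opening: 0.353
```

View pics/yel.png

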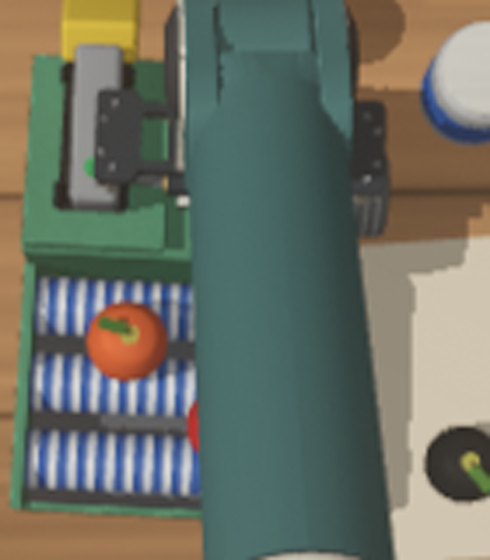

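The fingers block the top view, but the red apple is still visible at (193,425) in the crop and the orange-red one is in place. The TCP displacement matches the yellow slot (run about 0.41, cross about 0). I'll let go, wait, and check.

```bash
Z='[0,0,0,0,0,0,0,0,0,0,0,0,0,0,0,0,0,0,0,0]'
python3 -m jog '[0,0,0,0,0,0,0,0,0,0,0,0,0,0,0,0,0,0,0,0]' 56 | head -2
for i in 1 2 3 4 5 6; do python3 -m jog '[0,0,0,0,0,0,0,0,0,0,0,0,0,0,0,0,0,0,0,0]' | head -2; done
python3 - <<'E'
from h import *
w=cam("wrist");save(w,"w6.png")
print(atz(w,proj(w,[.633,-.082,.217]),.217))
E
```

```text
clock: 25.0
eef_pos: [0.6324, -0.0828, 0.1997]
clock: 25.62
eef_pos: [0.6325, -0.0829, 0.1998]
clock: 26.25
eef_pos: [0.6325, -0.0829, 0.1998]
clock: 26.88
eef_pos: [0.6325, -0.0829, 0.1998]
clock: 27.5
eef_pos: [0.6325, -0.0829, 0.1998]
clock: 28.12
eef_pos: [0.6325, -0.0829, 0.1998]
clock: 28.75
eef_pos: [0.6325, -0.0829, 0.1998]
[ 0.633 -0.082  0.217]
```

View pics/w6.png

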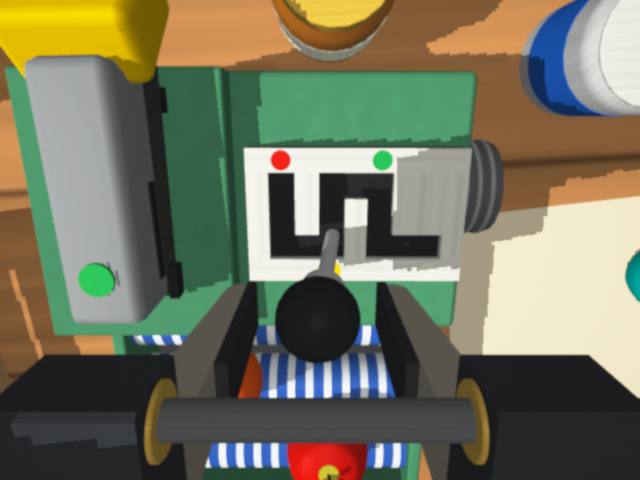

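The stem at (333,240) is in the yellow slot and the apples are still on the rollers. It has been there over 4 s, so I'll regrip and bring it back.

```bash
python3 -m jog '[0,0,0,0,0,0,0,0,0,0,0,0,0,0,0,0,0,0,0,0]' 20 | sed -n 1,2p
python3 -m jog '[10,-0.5,0.5,0,20,-1,1,0,32,-2,1,0,43,-2.5,0.5,0,54,-3,0,0]'
python3 -m jog '[0,0,0,0,0,0,0,0,0,0,0,0,0,0,0,0,0,0,0,0]' |sed -n 2,4p
```

```text
clock: 29.42
eef_pos: [0.6325, -0.0829, 0.1998]
clock: 30.05
eef_pos: [0.687, -0.086, 0.1992]
tool_rot: [[-0.059, -0.998, -0.001], [-0.998, 0.059, -0.0], [0.0, 0.001, -1.0]]
wrist_force: [-2.8, -0.0, 0.3]
opening: 0.354
eef_pos: [0.6862, -0.086, 0.1994]
tool_rot: [[-0.059, -0.998, -0.001], [-0.998, 0.059, -0.0], [0.0, 0.001, -1.0]]
wrist_force: [0.1, -1.0, -2.7]
```

```bash
python3 -m jog '[-0.5,-8,0.5,0,-1,-17,1,0,-1.5,-26,1,0,-2,-34,0.5,0,-2.3,-41,0,0]' | sed -n 2,4p
python3 -m jog '[0,0,0,0,0,0,0,0,0,0,0,0,0,0,0,0,0,0,0,0]' |sed -n 2,4p
```

```text
eef_pos: [0.6853, -0.1242, 0.2013]
tool_rot: [[-0.058, -0.998, 0.003], [-0.998, 0.058, 0.004], [-0.004, -0.002, -1.0]]
wrist_force: [-0.5, 5.7, 3.3]
eef_pos: [0.6852, -0.1255, 0.2012]
tool_rot: [[-0.058, -0.998, 0.003], [-0.998, 0.058, 0.001], [-0.001, -0.003, -1.0]]
wrist_force: [0.4, 4.4, 6.0]
```

```bash
python3 -m jog '[-10,0.5,0.5,0,-21,1,1,0,-32,1.5,1,0,-43,2,0.5,0,-54,2.5,0,0]' | sed -n 2,4p
python3 -m jog '[0,0,0,0,0,0,0,0,0,0,0,0,0,0,0,0,0,0,0,0]' |sed -n 2,4p
```

```text
eef_pos: [0.6313, -0.1256, 0.2011]
tool_rot: [[-0.059, -0.998, 0.004], [-0.998, 0.059, -0.002], [0.002, -0.004, -1.0]]
wrist_force: [2.4, 1.4, 3.1]
eef_pos: [0.6306, -0.1256, 0.201]
tool_rot: [[-0.059, -0.998, 0.001], [-0.998, 0.059, -0.002], [0.002, -0.002, -1.0]]
wrist_force: [0.1, 0.6, 6.9]
```

```bash
python3 -m jog '[-0.5,-8,-1.5,0,-1,-16,-3,0,-1.5,-24,-5,0,-2,-32,-7,0,-2.3,-40,-9,0]' | sed -n 2,4p
python3 -m jog '[0,0,0,0,0,0,0,0,0,0,0,0,0,0,0,0,0,0,0,0]' |sed -n 2,4p
python3 -m jog '[0,0,0,0,0,0,0,0,0,0,0,0,0,0,0,0,0,0,0,0]' 56|sed -n 2,4p
python3 -m jog '[0,0,20,0,0,0,70,0,-20,10,100,0,-40,25,130,0,-60,40,130,0]' | sed -n 2,4p
python3 - <<'E'
from h import *
w=cam("wrist");save(w,"w7.png")
c=vision.landmark_of(w,"apple1_mid");print([(d["p"],d["location"],atz(w,d["location"],.099)) for d in c])
g=cv2.cvtColor(w["color"],cv2.COLOR_RGB2GRAY)
m=(g<40).astype(np.uint8);n,_,st,ce=cv2.connectedComponentsWithStats(m)
for a,c in zip(st[1:],ce[1:]):
  if a[4]>400:print("blk",a,atz(w,(a[0]+a[2]/2,a[1]+a[3]/2),.211))
E
```

```text
eef_pos: [0.628, -0.1633, 0.1912]
tool_rot: [[-0.058, -0.998, 0.0], [-0.998, 0.058, 0.002], [-0.002, 0.0, -1.0]]
wrist_force: [0.2, 4.3, 6.5]
eef_pos: [0.6278, -0.1641, 0.1911]
tool_rot: [[-0.059, -0.998, -0.0], [-0.998, 0.059, 0.001], [-0.001, 0.0, -1.0]]
wrist_force: [0.3, 1.9, 5.0]
eef_pos: [0.6278, -0.1645, 0.1907]
tool_rot: [[-0.059, -0.998, -0.0], [-0.998, 0.059, -0.0], [0.0, 0.0, -1.0]]
wrist_force: [-1.1, -0.5, 0.8]
eef_pos: [0.569, -0.124, 0.3254]
tool_rot: [[-0.059, -0.998, 0.007], [-0.998, 0.059, -0.001], [0.001, -0.007, -1.0]]
wrist_force: [0.3, -1.0, 0.3]
[(0.73, [280.7, 304.2], array([ 0.4677741 , -0.08305698,  0.099     ]))]
blk [ 140    2   28  161 1796] [ 0.67414557 -0.0286255   0.211     ]
blk [ 227   77   49   59 1148] [ 0.65610455 -0.08864518  0.211     ]
blk [261  77  22  43 685] [ 0.66018761 -0.10218529  0.211     ]
blk [292  88  40  48 775] [ 0.65044939 -0.12714878  0.211     ]
blk [ 347  117   50   51 1726] [ 0.62901403 -0.16522969  0.211     ]
blk [ 422  272   52   51 1809] [ 0.51594184 -0.21769647  0.211     ]
blk [ 214  283   44  116 2830] [ 0.49011446 -0.06033755  0.211     ]
blk [ 376  282   43  117 2819] [ 0.48334894 -0.18086217  0.211     ]
blk [    0   354   187   126 15198] [0.4302992  0.05930318 0.211     ]
blk [  447   356   193   124 19484] [ 0.40812375 -0.29570433  0.211     ]
```

View pics/w7.png

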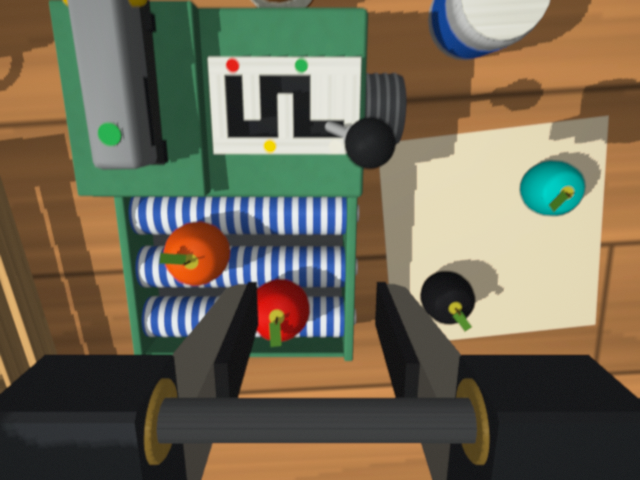

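The lever is back at white, knob at (371,142), and both apples are still on the rollers. Now I'll move the orange-red one at (196,254) to the crate.

```bash
python3 -m jog '[-10,40,0,0,-20,80,0,0,-38,120,-40,0,-38,120,-80,0,-38,120,-80,0]' 84 | sed -n 2,2p
python3 - <<'E'
from h import *
s=status.observe();print(s["eef_pos"])
w=cam("wrist")
hsv=cv2.cvtColor(w["color"],cv2.COLOR_RGB2HSV)
m=((hsv[...,0]<13)&(hsv[...,1]>190)&(hsv[...,2]>110)).astype(np.uint8)
n,_,st,ce=cv2.connectedComponentsWithStats(m)
for a,c in zip(st[1:],ce[1:]):
  if a[4]>600: b=(a[0]+a[2]/2,a[1]+a[3]/2);print(a,atz(w,b,.099))
t=cam("top")
for n,z in(("crate",0),("crate_label",.094)):
  for p in (t,w):
    for d in vision.landmark_of(p,n): print(n,d["p"],d["location"],atz(p,d["location"],z))
E
```

```text
eef_pos: [0.5286, -0.0047, 0.239]
[ 0.52862554 -0.00468168  0.23897675]
[ 278  184   81   82 4328] [ 0.52726768 -0.00725069  0.099     ]
[ 379  262   80   75 2479] [ 0.46167076 -0.08337095  0.099     ]
crate 0.67 [197.8, 301.5] [0.47327079 0.34381899 0.        ]
crate 0.69 [365.8, 259.8] [ 0.46240097 -0.05233253  0.        ]
crate_label 0.62 [194.6, 251.1] [0.60295983 0.33428626 0.094     ]
```

```bash
python3 -m jog '[0,-1,-50,0,0,-1,-100,0,0,-1,-135,0,0,-1,-156,0,0,-1,-156,0]' | sed -n 2,4p
python3 -m jog '[0,0,0,0,0,0,0,0,0,0,0,0,0,0,0,0,0,0,0,0]' 0
python3 -m jog '[0,0,10,0,0,0,40,0,0,0,80,0,0,0,130,0,0,0,140,0]'
```

```text
eef_pos: [0.5295, -0.0057, 0.0841]
tool_rot: [[-0.059, -0.998, -0.002], [-0.998, 0.059, 0.0], [0.0, 0.002, -1.0]]
wrist_force: [-0.2, 0.6, 1.2]
clock: 37.95
eef_pos: [0.531, -0.0054, 0.0859]
tool_rot: [[-0.059, -0.998, 0.002], [-0.998, 0.059, -0.0], [0.0, -0.002, -1.0]]
wrist_force: [0.7, 0.1, 6.5]
opening: 0.658
clock: 38.58
eef_pos: [0.5314, -0.0052, 0.2283]
tool_rot: [[-0.059, -0.998, 0.006], [-0.998, 0.059, -0.0], [-0.0, -0.006, -1.0]]
wrist_force: [0.5, 0.1, -2.4]
opening: 0.66
```

```bash
python3 -m jog '[-6,60,0,0,-12,120,0,0,-18,180,0,0,-24,240,0,0,-31,300,0,0]' | sed -n 2,3p
python3 -m jog '[0,36,-20,0,0,36,-60,0,0,36,-110,0,0,36,-140,0,0,36,-140,0]'
python3 - <<'E'
from h import *
w=cam("wrist");save(w,"w8.png")
E
```

```text
eef_pos: [0.4977, 0.2957, 0.2236]
tool_rot: [[-0.059, -0.998, -0.002], [-0.998, 0.059, -0.001], [0.002, 0.002, -1.0]]
clock: 39.83
eef_pos: [0.4963, 0.3288, 0.0813]
tool_rot: [[-0.058, -0.998, -0.007], [-0.998, 0.058, -0.004], [0.005, 0.006, -1.0]]
wrist_force: [-0.2, -1.2, -0.2]
opening: 0.66
```

View pics/w8.png

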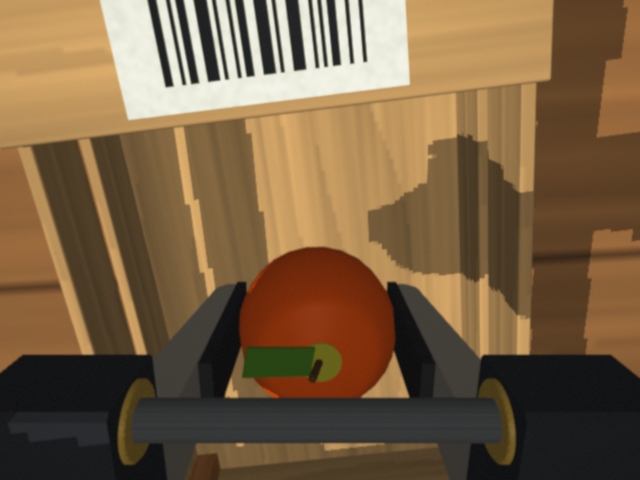

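The orange-red apple is well inside the crate, between walls at columns of about 75 and 530. I'll lower and release it.

```bash
python3 -m jog '[0,0,-20,0,0,0,-40,0,0,0,-52,0,0,0,-56,0,0,0,-56,0]' | sed -n 2,4p
python3 -m jog '[0,0,0,0,0,0,0,0,0,0,0,0,0,0,0,0,0,0,0,0]' 84 | sed -n 2,4p
python3 -m jog '[0,0,20,0,0,0,70,0,0,0,130,0,0,-30,190,0,0,-80,200,0]' | sed -n 2,4p
python3 -m jog '[-8,-60,0,0,-14,-120,0,0,-20,-180,0,0,-26,-240,0,0,-32,-300,0,0]' | sed -n 2,4p
python3 -m jog '[0,-27,0,0,0,-27,0,0,0,-27,0,0,0,-27,0,0,0,-27,0,0]' | sed -n 2,4p
python3 - <<'E'
from h import *
s=status.observe();print(s["eef_pos"])
w=cam("wrist");t=cam("top")
for p,z in((w,.099),(t,.036)):
 hsv=cv2.cvtColor(p["color"],cv2.COLOR_RGB2HSV)
 m=((hsv[...,0]<13)&(hsv[...,1]>170)&(hsv[...,2]>110)).astype(np.uint8)
 n,_,st,ce=cv2.connectedComponentsWithStats(m)
 for a,c in zip(st[1:],ce[1:]):
  if a[4]>100: b=(a[0]+a[2]/2,a[1]+a[3]/2);print(a,atz(p,b,z))
E
```

```text
eef_pos: [0.4989, 0.3307, 0.0286]
tool_rot: [[-0.059, -0.998, -0.0], [-0.998, 0.059, -0.0], [0.0, 0.0, -1.0]]
wrist_force: [0.4, 0.9, -0.6]
eef_pos: [0.499, 0.3307, 0.0289]
tool_rot: [[-0.059, -0.998, 0.0], [-0.998, 0.059, 0.0], [-0.0, -0.0, -1.0]]
wrist_force: [0.4, 0.1, -0.5]
eef_pos: [0.5002, 0.2532, 0.2345]
tool_rot: [[-0.054, -0.998, 0.008], [-0.999, 0.054, 0.005], [-0.005, -0.008, -1.0]]
wrist_force: [0.4, -1.3, 0.1]
eef_pos: [0.4667, -0.0511, 0.2305]
tool_rot: [[-0.058, -0.998, 0.002], [-0.998, 0.058, -0.0], [0.0, -0.002, -1.0]]
wrist_force: [0.8, 0.6, 0.3]
eef_pos: [0.467, -0.0752, 0.2289]
tool_rot: [[-0.057, -0.998, -0.0], [-0.998, 0.057, 0.0], [-0.0, 0.0, -1.0]]
wrist_force: [-0.3, 0.0, 0.6]
[ 0.4670237  -0.07523967  0.22887333]
[ 282  193   77   80 3940] [ 0.46279138 -0.07897656  0.099     ]
[300 124  43  37 174] [ 0.93196762 -0.01219745  0.036     ]
[189 283  21  21 305] [0.49295685 0.33112722 0.036     ]
```

```bash
python3 -m jog '[-3,-3,-50,0,-3,-4,-100,0,-3,-4,-130,0,-3,-4,-146,0,-3,-4,-146,0]' | sed -n 2,4p
python3 -m jog '[0,0,0,0,0,0,0,0,0,0,0,0,0,0,0,0,0,0,0,0]' 0
python3 -m jog '[0,0,10,0,0,0,40,0,0,0,80,0,0,0,130,0,0,0,140,0]'
```

```text
eef_pos: [0.4636, -0.0801, 0.0823]
tool_rot: [[-0.058, -0.998, -0.002], [-0.998, 0.058, 0.0], [-0.0, 0.002, -1.0]]
wrist_force: [-1.5, -0.0, -0.6]
clock: 44.35
eef_pos: [0.4649, -0.0805, 0.0838]
tool_rot: [[-0.059, -0.998, 0.002], [-0.998, 0.059, -0.0], [0.0, -0.002, -1.0]]
wrist_force: [0.4, 0.3, 6.8]
opening: 0.66
clock: 44.98
eef_pos: [0.4654, -0.0806, 0.226]
tool_rot: [[-0.059, -0.998, 0.006], [-0.998, 0.059, -0.001], [0.001, -0.006, -1.0]]
wrist_force: [0.1, -1.1, -1.9]
opening: 0.654
```

```bash
python3 -m jog '[-8,58,0,0,-17,116,0,0,-25,175,0,0,-34,233,0,0,-42,290,0,0]' | sed -n 2,3p
python3 -m jog '[-10,58,0,0,-17,114,-20,0,-17,116,-70,0,-17,116,-120,0,-17,116,-140,0]'| sed -n 2,4p
python3 -m jog '[0,0,-20,0,0,0,-40,0,0,0,-52,0,0,0,-56,0,0,0,-56,0]' | sed -n 2,4p
python3 -m jog '[0,0,0,0,0,0,0,0,0,0,0,0,0,0,0,0,0,0,0,0]' 84 | sed -n 2,4p
python3 -m jog '[0,0,20,0,0,0,70,0,0,0,130,0,0,-30,190,0,0,-80,230,0]' | sed -n 2,4p
python3 -m jog '[30,-50,0,0,55,-105,0,0,80,-160,0,0,105,-210,0,0,130,-260,0,0]' | sed -n 2,4p
python3 - <<'E'
from h import *
t=cam("top");save(t,"top2.png",(140,170,420,360),2.8)
w=cam("wrist");save(w,"w9.png")
E
```

```text
eef_pos: [0.4205, 0.2108, 0.2218]
tool_rot: [[-0.059, -0.998, -0.002], [-0.998, 0.059, -0.001], [0.001, 0.002, -1.0]]
eef_pos: [0.4021, 0.3235, 0.0787]
tool_rot: [[-0.058, -0.998, -0.006], [-0.998, 0.058, -0.005], [0.005, 0.006, -1.0]]
wrist_force: [-0.6, 0.2, -1.1]
eef_pos: [0.4048, 0.3257, 0.0268]
tool_rot: [[-0.059, -0.998, -0.0], [-0.998, 0.059, -0.0], [0.0, 0.0, -1.0]]
wrist_force: [-0.7, -0.3, -2.4]
eef_pos: [0.4049, 0.3256, 0.0269]
tool_rot: [[-0.059, -0.998, 0.0], [-0.998, 0.059, 0.0], [-0.0, -0.0, -1.0]]
wrist_force: [-0.7, -0.6, -0.0]
eef_pos: [0.4051, 0.2508, 0.2556]
tool_rot: [[-0.056, -0.998, 0.002], [-0.998, 0.056, 0.002], [-0.002, -0.002, -1.0]]
wrist_force: [2.3, -0.7, 0.5]
eef_pos: [0.5354, -0.0117, 0.2533]
tool_rot: [[-0.059, -0.998, 0.0], [-0.998, 0.059, -0.0], [0.0, -0.0, -1.0]]
wrist_force: [1.0, -0.1, 0.8]
```

View pics/top2.png

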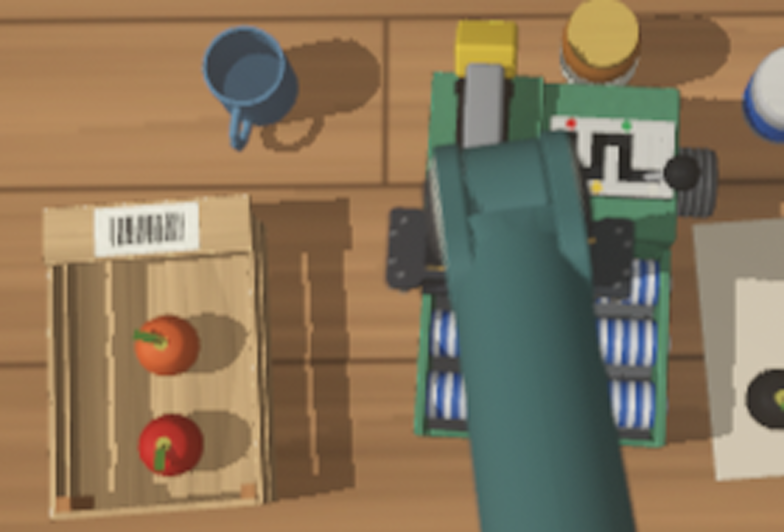

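Both apples are in the crate, at (167,345) and (171,445) in the crop, and the polisher is clear. Now the scanner.

```bash
python3 -m jog '[0,0,40,0,20,10,75,0,45,20,75,0,70,24,75,0,90,24,75,0]' 70| sed -n 2,3p
python3 -m jog '[0,0,0,0,0,0,0,0,0,0,0,0,0,0,0,0,0,0,0,0]' | sed -n 2,3p
python3 - <<'E'
from h import *
np.set_printoptions(precision=4,suppress=True)
w=cam("wrist");save(w,"w10.png");t=cam("top");c=cam("scene")
import pickle;pickle.dump((w,t),open("w10.pkl","wb"))
for n,z in(("scanner_grip",.17),("rest_mid",.17),("scanner_nose",.1415),("crate_label",.094)):
  for nm,p in (("w",w),("t",t),("c",c)):
    for d in vision.landmark_of(p,n): 
      if d["p"]>.4:print(n,nm,round(d["p"],2),d["location"],atz(p,d["location"],z))
cr=lambda u,v:(140+(u+.5)/2.8-.5,170+(v+.5)/2.8-.5)
for uv in((97,207),(199,203),(94,255),(199,250)):print("label corner",atz(t,cr(*uv),.094))
E
```

```text
eef_pos: [0.6253, 0.0154, 0.3279]
tool_rot: [[-0.057, -0.998, -0.0], [-0.998, 0.057, 0.001], [-0.0, 0.0, -1.0]]
eef_pos: [0.6247, 0.0139, 0.3284]
tool_rot: [[-0.059, -0.998, 0.0], [-0.998, 0.059, -0.0], [0.0, -0.0, -1.0]]
scanner_grip c 0.62 [442.6, 342.3] [0.5826 0.4045 0.17  ]
rest_mid c 0.74 [296.0, 259.9] [0.6903 0.0223 0.17  ]
scanner_nose w 0.84 [308.7, 9.7] [0.7805 0.0095 0.1415]
scanner_nose c 0.96 [263.3, 285.6] [0.7867 0.022  0.1415]
crate_label t 0.55 [194.9, 251.3] [0.6024 0.3335 0.094 ]
crate_label c 0.77 [410.2, 351.8] [0.6102 0.3486 0.094 ]
crate_label c 0.44 [296.2, 257.8] [ 0.6464 -0.047   0.094 ]
label corner [0.6242 0.3899 0.094 ]
label corner [0.627  0.2914 0.094 ]
label corner [0.5772 0.3908 0.094 ]
label corner [0.581 0.29  0.094]
```

View pics/w10.png

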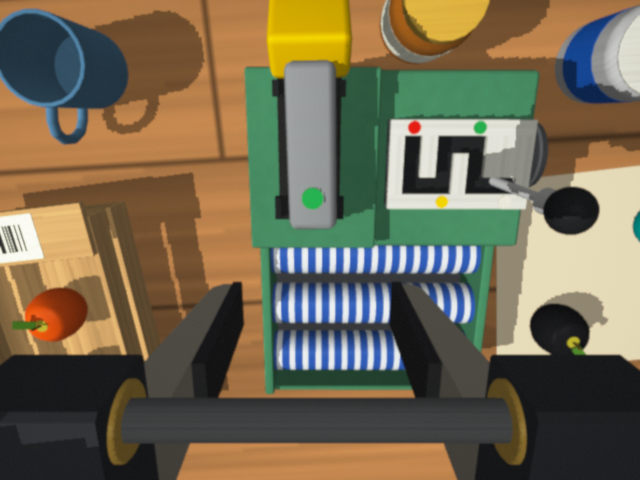

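```bash
python3 - <<'E'
from h import *
import pickle
np.set_printoptions(precision=4,suppress=True)
w,t=pickle.load(open("w10.pkl","rb"))
for n,uv,z in(("back",(312,227),.19),("frontL",(287,62),.19),("frontR",(335,62),.19),("backL",(290,225),.19),("backR",(336,225),.19),("lugbackL",(276,218),.159),("lugfrontL",(275,80),.159),("lugbackR",(343,216),.159),("lugfrontR",(345,80),.159)):print(n,atz(w,uv,z))
save(w,"scan.png",(240,0,400,260),2.3)
E
```

```text
back [0.6233 0.0163 0.19  ]
frontL [0.739 0.026 0.19 ]
frontR [ 0.7371 -0.0063  0.19  ]
backL [0.6258 0.0326 0.19  ]
backR [ 0.6237 -0.0017  0.19  ]
lugbackL [0.6247 0.0461 0.159 ]
lugfrontL [0.7307 0.0378 0.159 ]
lugbackR [ 0.6231 -0.0088  0.159 ]
lugfrontR [ 0.7276 -0.0147  0.159 ]
```

View pics/scan.png

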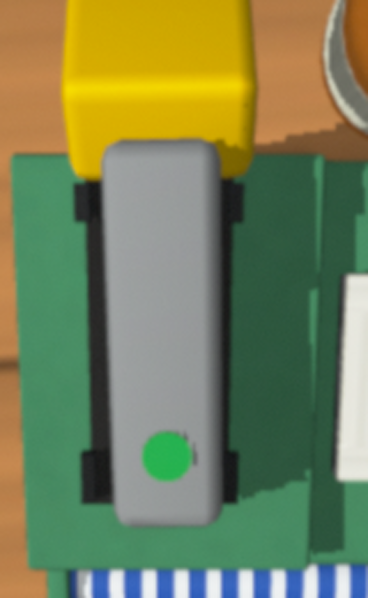

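The handle is centred between the lugs, and scanner_grip is at about (0.686, 0.0135). I'll descend and grip.

```bash
python3 -m jog '[30,0,-20,0,61,0,-50,0,61,0,-100,0,61,0,-150,0,61,0,-171,0]' 70 | sed -n 2,4p
python3 -m jog '[0,0,0,0,0,0,0,0,0,0,0,0,0,0,0,0,0,0,0,0]' | sed -n 2,4p
python3 -m jog '[0,0,0,0,0,0,0,0,0,0,0,0,0,0,0,0,0,0,0,0]' 0
python3 - <<'E'
from h import *
w=cam("wrist");save(w,"w11.png")
E
```

```text
eef_pos: [0.6842, 0.0138, 0.1538]
tool_rot: [[-0.059, -0.998, -0.005], [-0.998, 0.059, -0.0], [0.0, 0.005, -1.0]]
wrist_force: [-0.0, -0.0, 0.1]
eef_pos: [0.6861, 0.014, 0.1578]
tool_rot: [[-0.059, -0.998, 0.001], [-0.998, 0.059, -0.0], [0.0, -0.001, -1.0]]
wrist_force: [-0.3, -0.4, 0.6]
clock: 52.7
eef_pos: [0.6859, 0.0141, 0.157]
tool_rot: [[-0.059, -0.998, -0.0], [-0.998, 0.059, 0.0], [-0.0, 0.0, -1.0]]
wrist_force: [-0.4, -0.9, 0.3]
opening: 0.387
```

```bash
python3 -m jog '[0,0,8,0,0,0,25,0,0,0,55,0,0,0,90,0,0,0,120,0]'
python3 -m jog '[-35,40,0,0,-70,85,0,0,-105,130,0,0,-140,175,0,0,-170,220,0,0]' | sed -n 2,4p
python3 -m jog '[-30,40,0,0,-60,80,-20,0,-80,116,-50,0,-80,116,-80,0,-80,116,-96,0]' | sed -n 2,4p
python3 -m jog '[0,0,0,0,0,0,0,0,0,0,0,0,0,0,0,0,0,0,0,0]'
python3 - <<'E'
from h import *
np.set_printoptions(precision=4,suppress=True)
w=cam("wrist");save(w,"w12.png");c=cam("scene");save(c,"s12.png",(300,180,560,420),2.5)
for n,z in(("scanner_nose",.165),("crate_label",.094)):
  for nm,p in (("w",w),("c",c)):
    for d in vision.landmark_of(p,n): print(n,nm,round(d["p"],2),d["location"],atz(p,d["location"],z))
E
```

```text
clock: 53.38
eef_pos: [0.6862, 0.0141, 0.28]
tool_rot: [[-0.059, -0.998, 0.002], [-0.998, 0.059, 0.0], [-0.0, -0.002, -1.0]]
wrist_force: [-0.4, 0.3, -1.6]
opening: 0.39
eef_pos: [0.5147, 0.2355, 0.2788]
tool_rot: [[-0.059, -0.998, 0.002], [-0.998, 0.059, 0.0], [-0.001, -0.002, -1.0]]
wrist_force: [1.4, 1.1, -1.7]
eef_pos: [0.4356, 0.35, 0.1808]
tool_rot: [[-0.058, -0.998, -0.0], [-0.998, 0.058, -0.001], [0.001, 0.0, -1.0]]
wrist_force: [-0.5, -0.6, -1.6]
clock: 55.25
eef_pos: [0.4361, 0.35, 0.1814]
tool_rot: [[-0.059, -0.998, 0.0], [-0.998, 0.059, 0.0], [-0.0, -0.0, -1.0]]
wrist_force: [0.6, 0.3, -2.7]
opening: 0.387
scanner_nose w 0.79 [314.4, 73.5] [0.5307 0.3443 0.165 ]
scanner_nose c 0.78 [437.8, 317.1] [0.5394 0.3499 0.165 ]
crate_label c 0.6 [410.4, 352.0] [0.6102 0.3492 0.094 ]
crate_label c 0.48 [464.6, 313.5] [0.4327 0.3479 0.094 ]
```

View pics/w12.png

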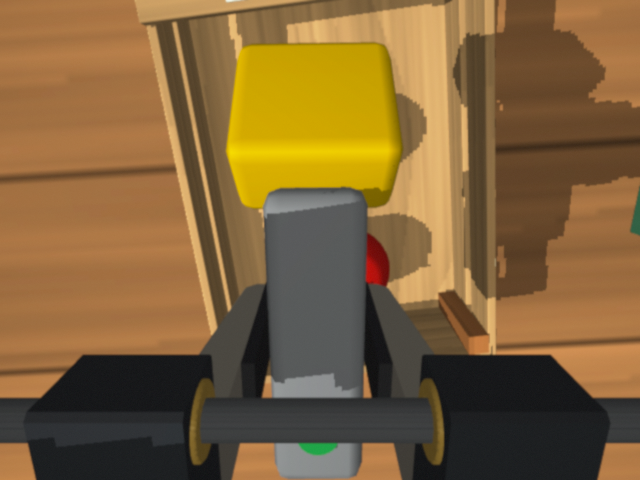

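```bash
python3 - <<'E'
from h import *
np.set_printoptions(precision=4,suppress=True)
s=status.observe();w=cam("wrist")
R,_=cv2.Rodrigues(np.array(w["rvec"]));o=-R.T@np.array(w["tvec"]);T=np.array(s["tool_rot"]);p=np.array(s["eef_pos"])
oc=T.T@(o-p);Rc=R@T
T8=np.array([[-0.058,-0.998,-0.007],[-0.998,0.058,-0.004],[0.005,0.006,-1.0]]);p8=np.array([0.4963,0.3288,0.0813])
R8=Rc@T8.T;o8=p8+T8@oc
w8=dict(w);w8["rvec"]=cv2.Rodrigues(R8)[0].ravel();w8["tvec"]=-R8@o8
a=[atz(w8,uv,.094) for uv in((128,119),(410,85))];print(a)
d=a[0]-a[1];d/=np.linalg.norm(d);print("label",(a[0]+a[1])/2+.023*np.array([d[1],-d[0],0]))
# scene label by brightness
c=cam("scene");hsv=cv2.cvtColor(c["color"],cv2.COLOR_RGB2HSV)
m=((hsv[...,1]<40)&(hsv[...,2]>150)).astype(np.uint8)[320:380,375:445]
m=cv2.morphologyEx(m,cv2.MORPH_CLOSE,np.ones((5,5)));n,_,st,ce=cv2.connectedComponentsWithStats(m)
for q,e in zip(st[1:],ce[1:]):
  if q[4]>80:print(q,e+[375,320],atz(c,e+[375,320],.094))
e=s["eef_pos"];g=np.array([e[0],e[1],e[2]+.0127]);n=g+[.0955*.998,-.0955*.059,-.0285];b=np.array([.7071*.998,-.7071*.059,-.7071])
print("nose",n,"beam hits",n+b*(n[2]-.094)/.7071)
E
```

```text
[array([0.577 , 0.3899, 0.094 ]), array([0.5826, 0.29  , 0.094 ])]
label [0.6027 0.3412 0.094 ]
[ 13  10  46  39 768] [410.6927 348.7318] [0.6037 0.3433 0.094 ]
nose [0.5312 0.3444 0.1653] beam hits [0.6024 0.3402 0.094 ]
```

Three measurements put the label at (0.603, 0.341), and the beam hits (0.602, 0.340). I'll hold for more than 3 s and then return the scanner.

```bash
for i in 1 2 3 4 5; do python3 -m jog '[0,0,0,0,0,0,0,0,0,0,0,0,0,0,0,0,0,0,0,0]' | sed -n 2,2p; done
python3 -m jog '[0,0,20,0,0,0,60,0,15,-20,97,0,40,-55,97,0,70,-100,97,0]' | sed -n 2,2p
python3 -m jog '[35,-45,0,0,70,-90,0,0,105,-135,0,0,140,-180,0,0,170,-225,0,0]' | sed -n 2,2p
python3 -m jog '[5,-6,0,0,10,-11,0,0,10,-11,0,0,10,-11,0,0,10,-11,0,0]' 
python3 -m jog '[0,0,0,0,0,0,0,0,0,0,0,0,0,0,0,0,0,0,0,0]'
```

```text
eef_pos: [0.4359, 0.35, 0.1811]
eef_pos: [0.4359, 0.35, 0.1811]
eef_pos: [0.4359, 0.35, 0.1811]
eef_pos: [0.4359, 0.35, 0.1811]
eef_pos: [0.4359, 0.35, 0.1811]
eef_pos: [0.5062, 0.2501, 0.2789]
eef_pos: [0.6769, 0.0234, 0.2779]
clock: 60.65
eef_pos: [0.6856, 0.0152, 0.2784]
tool_rot: [[-0.057, -0.998, 0.0], [-0.998, 0.057, 0.0], [-0.0, -0.0, -1.0]]
wrist_force: [-0.2, 0.1, -2.6]
opening: 0.389
clock: 61.28
eef_pos: [0.6859, 0.0139, 0.2781]
tool_rot: [[-0.059, -0.998, -0.0], [-0.998, 0.059, -0.0], [0.0, 0.0, -1.0]]
wrist_force: [-0.4, -0.1, -1.6]
opening: 0.39
```

Target z is 0.1573, so it goes down 120 mm. I'll do most of it, then settle it gently.

```bash
python3 -m jog '[0,0,-30,0,0,0,-60,0,0,0,-85,0,0,0,-100,0,0,0,-108,0]' | sed -n 2,4p
python3 -m jog '[0,0,-4,0,0,0,-7,0,0,0,-10,0,0,0,-13,0,0,0,-13,0]' | sed -n 2,4p
python3 -m jog '[0,0,0,0,0,0,0,0,0,0,0,0,0,0,0,0,0,0,0,0]'
```

```text
eef_pos: [0.6859, 0.014, 0.1695]
tool_rot: [[-0.059, -0.998, -0.0], [-0.998, 0.059, 0.0], [0.0, 0.0, -1.0]]
wrist_force: [-0.1, -0.5, -1.7]
eef_pos: [0.686, 0.014, 0.1572]
tool_rot: [[-0.059, -0.998, 0.0], [-0.998, 0.059, -0.0], [0.0, -0.0, -1.0]]
wrist_force: [-0.4, -1.1, -1.8]
clock: 63.15
eef_pos: [0.6859, 0.014, 0.1571]
tool_rot: [[-0.059, -0.998, -0.0], [-0.998, 0.059, 0.0], [-0.0, 0.0, -1.0]]
wrist_force: [0.0, -0.6, -1.2]
opening: 0.391
```

```bash
python3 -m jog '[0,0,-0.5,0,0,0,-1,0,0,0,-1,0,0,0,-1,0,0,0,-1,0]' | sed -n 2,4p
python3 -m jog '[0,0,0,0,0,0,0,0,0,0,0,0,0,0,0,0,0,0,0,0]' 70| sed -n 2,5p
python3 -m jog '[0,0,15,0,0,0,50,0,0,0,100,0,-20,0,150,0,-61,0,171,0]' | sed -n 2,4p
python3 -m jog '[0,0,0,0,0,0,0,0,0,0,0,0,0,0,0,0,0,0,0,0]' | sed -n 2,3p
python3 - <<'E'
from h import *
w=cam("wrist");save(w,"w13.png")
import pickle
w0,t=pickle.load(open("w10.pkl","rb"))
a=w0["color"][0:240,230:600].astype(int);b=w["color"][0:240,230:600].astype(int)
print("mean diff",abs(a-b).mean())
E
```

```text
eef_pos: [0.686, 0.014, 0.157]
tool_rot: [[-0.059, -0.998, 0.0], [-0.998, 0.059, -0.0], [0.0, -0.0, -1.0]]
wrist_force: [-3.4, -0.2, 6.2]
eef_pos: [0.6859, 0.014, 0.156]
tool_rot: [[-0.059, -0.998, -0.0], [-0.998, 0.059, 0.0], [-0.0, 0.0, -1.0]]
wrist_force: [-0.2, 0.5, -0.4]
opening: 0.702
eef_pos: [0.6262, 0.0144, 0.3314]
tool_rot: [[-0.059, -0.998, 0.006], [-0.998, 0.059, 0.001], [-0.001, -0.006, -1.0]]
wrist_force: [-0.1, -0.2, 0.1]
eef_pos: [0.625, 0.014, 0.3263]
tool_rot: [[-0.059, -0.998, -0.001], [-0.998, 0.059, 0.0], [-0.0, 0.001, -1.0]]
mean diff 3.725731981981982
```

View pics/w13.png

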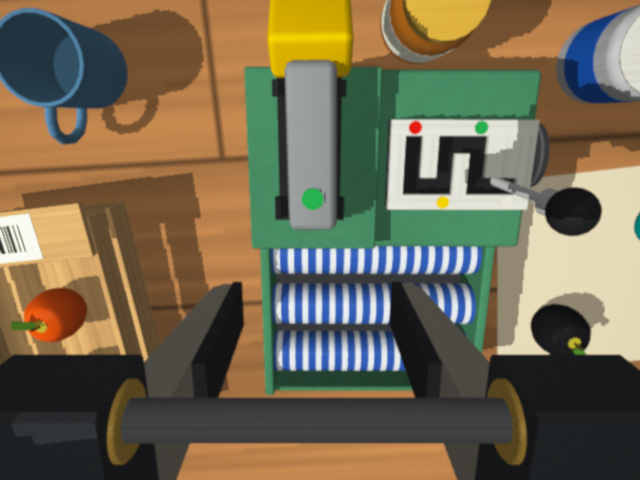

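The scanner lies between its lugs as before, the lever is at white, and the jar, tin and mug have not moved. One last check that both apples are still in the crate, then I'll hand in.

```bash
python3 - <<'E'
from h import *
t=cam("top")
hsv=cv2.cvtColor(t["color"],cv2.COLOR_RGB2HSV)
m=((hsv[...,0]<13)&(hsv[...,1]>170)&(hsv[...,2]>110)).astype(np.uint8)
n,_,st,ce=cv2.connectedComponentsWithStats(m);k=0
for a,c in zip(st[1:],ce[1:]):
  if a[4]>100:
    P=atz(t,c,.036);print(a,P);k+=(.36<P[0]<.56 and .25<P[1]<.41)
print(k)
if k==2: print(finish_job())
E
```

```text
[300 124  43  37 170] [ 0.93057643 -0.01287569  0.036     ]
[189 283  22  21 309] [0.4932021  0.33021548 0.036     ]
[190 318  19  22 268] [0.39695339 0.32869827 0.036     ]
2
the job is handed in; nothing more can be done
None
```

I carried out every step in the order asked and handed the job in; it reports no verdict. No apple was seen to be knocked aside, and none of my checks failed.

- **Apples:** Two were present, one red and one orange-red. I counted both because at least two must be there. The black and turquoise look-alikes were left alone.
- **Polishing:** I laid both apples on the rollers with the lever at white and took it through green to yellow. I let go there for more than 4 s with the apples still on the rollers, then brought it back to white.
- **Crate:** Both apples then went into the crate.
- **Scanning:** I held the scanner still for more than 3 s at about 10 cm. Its beam was computed to meet the label within about 1 mm of the middle, and three measurements of the label agreed to about 3 mm.

**Last checks:** The top camera found both apples in the crate. The wrist view showed the scanner back between its lugs as before, the lever at white, and the jar, tin and mug where they were. The clock stood at about 65 s of the 210 s allowed, and the wrist force never showed more than about 28 N in the readings I printed.

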